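Put the full tin of lure eyes away and lap the chest's lid leaves

ROBOT

A 6-joint arm with a two-finger parallel gripper is mounted at the origin on the work surface. World frame = base frame: x ahead of the robot, y to its left, z up, the work surface at z = 0. Lengths are in mm, angles in degrees, forces in N, time in s.
With the tool pointing down it reaches from about 300 to 825 mm from the base axis. Payload 5.4 kg.
Tool frame: the origin (TCP) lies midway between the tips of the shut fingers; the grasp point (between the pads) lies 19 mm behind it; z points along the fingers, y is the direction in which the jaws open and shut (so a half turn about z gives the same grasp; the last joint's range is limited). The gripper opens to 92 mm and grips with 3 to 60 N. Pads are 20 mm wide; open, the fingers measure 128 mm over their backs; the gripper's body (75 mm by 189 mm) begins 69 mm behind the grasp point.
Start: joints at [-86.637, 9.076, 91.501, -0, 79.423, -12.038], TCP at [152.682, -554.341, 214.601] pointing down, gripper open.
Joint ranges: [-166.64, 166.64], [-54.1, 131.32], [10.49, 154.53], [-73.88, 253.88], [9.74, 151.15], [-171.62, 171.62]. Speed limits (degrees/s): [147.25, 147.25, 180, 180, 180, 180].

INTERFACE

Orientations are given as [roll, pitch, yaw] about the fixed x, y, z axes, in that order (R = Rz(yaw) Ry(pitch) Rx(roll)).
In Python, from bench import bot, vision, order gives the robot as it stands. The module is installed in compiled form; this text tells all that it offers.
- The arm moves only by the tool drive_tool, never from a script. Its arguments are lists of equal length, an entry for each row: "offset": the shift along the tool's x, y, z in mm, a list of three; "turn": the turn about the tool's z in rad; "fingers": the finger opening in mm, from 0 to 91.9. In form: {"offset": [[x, y, z], ...], "turn": [turn, ...], "fingers": [fingers, ...]}. A call has 1 to 10 rows; each row shifts and turns the commanded pose from where the row before left it, along the tool's axes as they then stand; what a row does not reach is not made up. A row lasts 1/8 s, in which the tool goes at most 62.5 mm and 10.7 degrees, less where a joint would pass 70% of its speed; a pose out of reach is approached as far as the arm can. A call is refused whole if a number of a shift passes 62.5 or a number of a turn 0.188, either way. A call with a gripper value outside its range is refused whole. The fingers move at their own pace and stop on an object; "squeeze" is the grip in N (left out, the last holds). Time passes only in rows, so rows that do not move let the fingers close. It gives the time, the measured TCP pose, the force and the opening at its end, in the units of the state.
- bot.read_state(): the state, without advancing time (a new reading comes with each control period).
- vision.capture(name): name is "scene" or "top" or "wrist"; returns a dict with "color" (480x640x3 uint8, blue, green, red), "camera_matrix" (3x3 intrinsics, pixels), "origin" and "rotation" of the camera in the world. Camera axes: x right, y up, looking along -z (the intrinsics and any distortion apply to the point x, -y, -z); pixel columns grow to the right and rows downward; lengths in mm; the calibration is good to about 2 mm. A picture is of the moment at which its call begins. There is no depth.
- order.sign_off(): hands the job in, once; it reports no verdict.
The state is a dict: "clock": time; "joint_positions": joint angles; "qvel": joint speeds; "joint_efforts": joint torques, N m; "tcp_pos": TCP position; "orientation": TCP orientation; "force": force on the tool from outside, world axes, zero at the start; "wrist_torque": the same for the moment, N m; "grip_width": finger opening in mm.
Only numpy, scipy, OpenCV 4.12 (cv2) and the standard library are available. Lean on these libraries where they do the work, as an engineer would, in place of code of your own. Each camera call takes 0.05 s, during which the arm holds its last target.

TASK

One of the two look-alike tins on the green mat is full and clearly heavier: find it by lifting them, stand it upright on the floor of the open wooden chest without dropping it, and leave the lighter tin standing on the green mat. Then shut the chest: first the rebated leaf (black step on its edge) all the way down, and last the flanged leaf (red strip), all the way down so that its red flange laps over the black step. Keep both tins upright, leave everything else on the desk undisturbed, and let go.

Things in the scene. Friction and masses are not known exactly. Their poses are not given: they have to be found in the camera images.
- chest: dark wooden chest, fixed, 200 x 200 mm, 90 mm tall, open on top, walls and floor 8 mm thick. Origin at the centre of its underside, z up; its x points away from the robot (yaw within 0.3 of 0), y to the robot's left. Its lid is two leaves hinged on the top edges of the side walls: hinge axes parallel to x at y = +100 mm (rebated leaf) and y = -100 mm (flanged leaf), z = 90 mm.
- chest_floor (a point): middle of the free part of the chest's floor, on its surface: in the chest frame x = -15, y = 0, z = 8 mm. Five thread spools (25 mm across, tops 37 mm above the desk) stand fixed inside along the +x wall, from x = 63 mm on; the rest of the floor is free.
- rebated_leaf (a joint): hinge of the rebated leaf at the +y wall, rad: 0 = shut (level, reaching to -y, upper face 102 mm above the desk), grows as it opens upwards, pi/2 = upright, more = leaning outwards; starts 1.65 to 1.95, limit 2.1. Stiff: stays where it is left; 2 to 4 N at 70 mm from the hinge swings it. It can be pushed on its outer face with closed fingers.
- flanged_leaf (a joint): hinge of the flanged leaf at the -y wall, same sense, values and stiffness as the rebated leaf's (0 = shut, reaching to +y). The leaves touch each other: shut last, its flange laps 14 mm over the black tongue; shut first, it keeps the rebated leaf from closing.
- rebated_edge (a point): middle of the rebated leaf's free edge, 108 mm from the hinge axis. The leaf: a pale board 200 mm along the hinge, 92 mm wide, 12 mm thick, whose underside lies on the hinge axis's level when shut, then a black tongue 16 mm wide, 6 mm thick, level with the board's lower (inner) face: the step or rebate.
- flanged_edge (a point): middle of the flanged leaf's free edge, 106 mm from the hinge axis. The leaf: a pale board 200 mm along the hinge, 90 mm wide, 12 mm thick, then a red-painted metal strip (the flange) 16 mm wide, 6 mm thick, level with the board's upper (outer) face.
- green_mat: green mat, fixed, 240 x 150 mm, 3 mm thick, on the left or the right of the chest; origin at the centre of its underside, long side along its x
- tin_a_center (a point): one of two look-alike closed tins, a round bare-metal can with a blue lid, 54 mm across, 50 mm tall, on the green mat. One is full of metal lure eyes, the other nearly empty: about 0.4 to 0.5 kg against 0.15 to 0.25 kg, which can only be felt by lifting; either may stand at either end of the mat. This point is its centre, 25 mm above its foot; z up.
- tin_b_center (a point): one of two look-alike closed tins, a round bare-metal can with a blue lid, 54 mm across, 50 mm tall, on the green mat. One is full of metal lure eyes, the other nearly empty: about 0.4 to 0.5 kg against 0.15 to 0.25 kg, which can only be felt by lifting; either may stand at either end of the mat. This point is its centre, 25 mm above its foot; z up.
- cork_stand: pale cork with three hooks stuck in its top, 52 mm across, 65 mm tall (83 mm with the hooks), on the cork mat; a bystander; origin at its underside
- wax: yellow round cake of wax, 56 mm across, 27 mm tall, on the cork mat; a bystander; origin at its underside
- spool: small orange thread spool, 30 mm across, 32 mm tall, on the cork mat; a bystander; origin at its underside
- glue: white glue bottle with a green cap, 36 mm across, 95 mm tall, beyond the chest; a bystander; origin at its underside
- tub: round lidded tub, 96 mm across, 51 mm tall, beyond the chest; a bystander; origin at its underside
- bodkin: screwdriver-like bodkin, 130 mm long, lying beyond the chest; a bystander; origin at its underside
Things that resemble listed ones, but are neither listed nor needed, are in the scene too. What is shaped like the part that bears tin_a_center but pink is not meant.

How it is judged (in metres and radians):
On the way, in this order (a step that is already met when the one before it is completed fails the run):
1. the heavier tin stands upright in the chest, let go, the lighter one stands on the green mat (((x of tin_a_center in the frame of chest between -0.09 and 0.09 m and y of tin_a_center in the frame of chest between -0.09 and 0.09 m and z of tin_a_center in the frame of chest between 0.025 and 0.042 m and angle between each of tin_a_center, tin_b_center's own z axis and vertical below 0.15 rad and contact force between tin_a and chest above 3 N and contact force between tin_a and the fingers below 0.1 N and linear speed of tin_a below 0.03 m/s and x of tin_b_center in the frame of green_mat between -0.12 and 0.12 m and y of tin_b_center in the frame of green_mat between -0.075 and 0.075 m and z of tin_b_center in the frame of green_mat between 0.02 and 0.035 m) or (x of tin_b_center in the frame of chest between -0.09 and 0.09 m and y of tin_b_center in the frame of chest between -0.09 and 0.09 m and z of tin_b_center in the frame of chest between 0.025 and 0.042 m and angle between each of tin_b_center, tin_a_center's own z axis and vertical below 0.15 rad and contact force between tin_b and chest above 3 N and contact force between tin_b and the fingers below 0.1 N and linear speed of tin_b below 0.03 m/s and x of tin_a_center in the frame of green_mat between -0.12 and 0.12 m and y of tin_a_center in the frame of green_mat between -0.075 and 0.075 m and z of tin_a_center in the frame of green_mat between 0.02 and 0.035 m))), for 0.3 s.
2. the rebated leaf is shut while the flanged leaf is still open (value of joint rebated_leaf below 0.035 rad and value of joint flanged_leaf above 0.3 rad), for 0.2 s.
3. the flanged leaf is shut over the rebated one (value of joint each of rebated_leaf, flanged_leaf below 0.035 rad), for 0.2 s.
At the end, for the whole second after the job is handed in: Both leaves are shut to within 2 degrees (0.035 rad), the flange over the tongue; the heavier tin (it bears on the chest with more than 3 N) stands upright (within 0.15 rad), at rest on the floor of the chest, and the lighter tin stands upright on the green mat (all of step 3 and ((x of tin_a_center in the frame of chest between -0.09 and 0.09 m and y of tin_a_center in the frame of chest between -0.09 and 0.09 m and z of tin_a_center in the frame of chest between 0.025 and 0.042 m and angle between each of tin_a_center, tin_b_center's own z axis and vertical below 0.15 rad and contact force between tin_a and chest above 3 N and contact force between tin_a and the fingers below 0.1 N and linear speed of tin_a below 0.03 m/s and x of tin_b_center in the frame of green_mat between -0.12 and 0.12 m and y of tin_b_center in the frame of green_mat between -0.075 and 0.075 m and z of tin_b_center in the frame of green_mat between 0.02 and 0.035 m) or (x of tin_b_center in the frame of chest between -0.09 and 0.09 m and y of tin_b_center in the frame of chest between -0.09 and 0.09 m and z of tin_b_center in the frame of chest between 0.025 and 0.042 m and angle between each of tin_b_center, tin_a_center's own z axis and vertical below 0.15 rad and contact force between tin_b and chest above 3 N and contact force between tin_b and the fingers below 0.1 N and linear speed of tin_b below 0.03 m/s and x of tin_a_center in the frame of green_mat between -0.12 and 0.12 m and y of tin_a_center in the frame of green_mat between -0.075 and 0.075 m and z of tin_a_center in the frame of green_mat between 0.02 and 0.035 m))); the robot touches nothing.
It fails at once if a tin is tipped by more than 0.6 rad (angle between any of tin_a_center, tin_b_center's own z axis and vertical above 0.6 rad).
It fails at once if a tin is dropped (falls faster than 0.7 m/s with nothing holding it) ((linear speed of tin_a above 0.7 m/s and contact force between tin_a and the fingers below 0.1 N) or (linear speed of tin_b above 0.7 m/s and contact force between tin_b and the fingers below 0.1 N)).
It fails at once if a bystander is moved by more than 30 mm (distance of any of cork_stand, wax, spool, glue, tub, bodkin from where it was at the start of the episode above 0.03 m).
It also fails if it takes over 72 s, if anything falls off the work surface, if the arm or the gripper's body presses on something with over 40 N, if the wrist force passes 120 N, or if a joint passes its speed limit or range.

## Working session

There is one attempt and no reset: what is moved stays moved. The work goes in short steps, Python scripts to look and compute and a tool call to move; the robot and the scene stay as the last step left them, time stands still between calls to the robot, and variables do not carry over. Pictures are saved under pics/ and viewed, and the job is handed in when it is done.

Besides the shell and the picture viewer there is one more tool, called after "Emit:" by a JSON object that holds its "api" and its "payload". drive_tool: Moves the arm, as the interface text tells. Its arguments: {"type":"object","properties":{"offset":{"type":"array"},"turn":{"type":"array"},"fingers":{"type":"array"},"squeeze":{"type":"number"}},"required":["offset","turn","fingers"]}

```bash
mkdir -p pics; python3 - <<'E'
from bench import bot, vision, order
import cv2,pickle
print(bot.read_state())
for n in ["scene","top","wrist"]:
    c=vision.capture(n); pickle.dump(c,open(f'{n}0.pkl','wb')); cv2.imwrite(f'pics/{n}0.png',c['color'])
    print(n,c['camera_matrix'],c['origin'],c['rotation'],c.keys())
E
```

```text
{'clock': 0.0, 'joint_positions': array([-8.66364871e+01,  9.11207978e+00,  9.15701554e+01, -2.31318358e-03,
        7.94220547e+01, -1.20388079e+01]), 'qvel': array([-0.05718877,  0.11288297,  0.06933391, -0.06273463,  0.04548866,
        0.0606729 ]), 'joint_efforts': array([-8.97717491e-04, -3.85578847e+01, -3.22108662e+01,  7.01032206e-02,
        3.78595199e-02, -1.34319494e-04]), 'tcp_pos': array([ 152.63832342, -553.73791765,  213.64214374]), 'orientation': array([-1.79897530e+02, -1.95290741e-02,  1.54027301e+01]), 'force': array([ 0.44362374,  0.32672993, -0.16491451]), 'wrist_torque': array([ 0.00760792, -0.07468289, -0.01341593]), 'grip_width': 92.15858262379676}
scene [[490.58117857   0.         323.9577893 ]
 [  0.         490.58117857 241.46694234]
 [  0.           0.           1.        ]] [1149.39112306 -416.56237736  916.32829045] [39.56619519  0.42111986 51.78313375] dict_keys(['color', 'camera_matrix', 'origin', 'rotation'])
top [[529.91688193   0.         323.62334805]
 [  0.         529.91688193 247.04282607]
 [  0.           0.           1.        ]] [ 422.4996399    -9.78439449 1104.23349286] [  9.64549344  -0.74587911 -88.41885638] dict_keys(['color', 'camera_matrix', 'origin', 'rotation'])
wrist [[349.13451504   0.         316.510133  ]
 [  0.         349.13451504 242.36622418]
 [  0.           0.           1.        ]] [ 220.18361939 -533.93137186  384.482942  ] [-14.42191144   0.08862333 -74.56863632] dict_keys(['color', 'camera_matrix', 'origin', 'rotation'])
```

View pics/scene0.png

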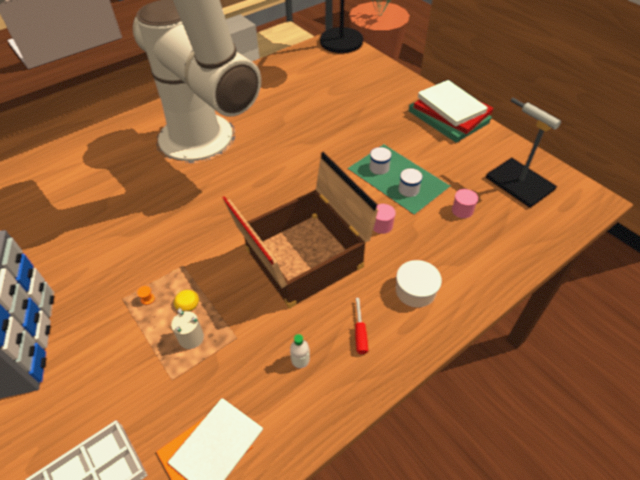

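View pics/top0.png

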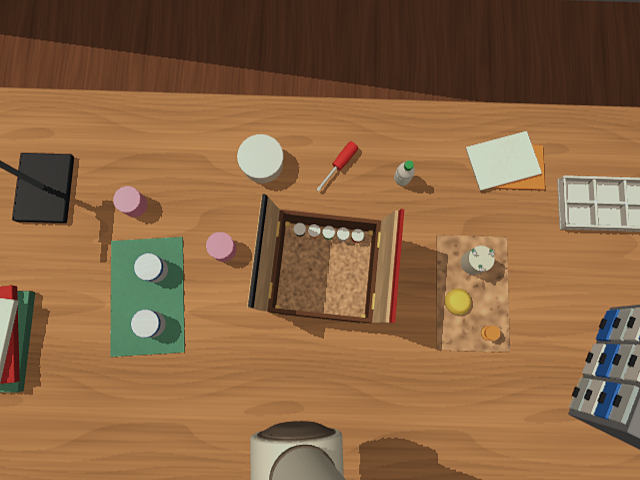

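View pics/wrist0.png

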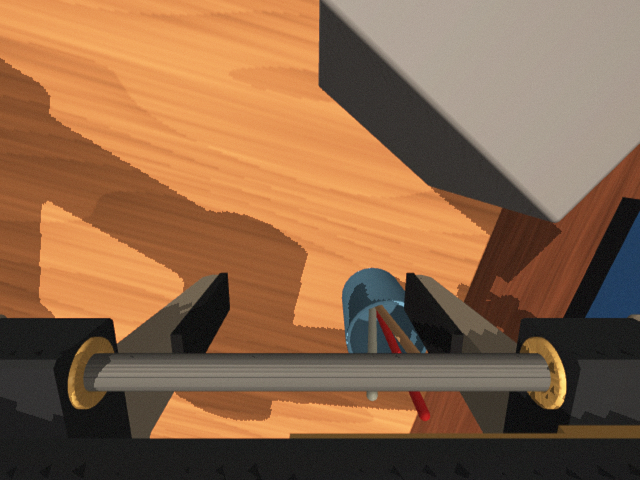

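```bash
cat > h.py <<'E'
import numpy as np,cv2,pickle
from scipy.spatial.transform import Rotation as Ro
def R(c): return Ro.from_euler('xyz',c['rotation'],degrees=True).as_matrix()
def ray(c,u,v):
    K=c['camera_matrix']; d=np.array([(u-K[0,2])/K[0,0],-(v-K[1,2])/K[1,1],-1]); return R(c)@d
def onz(c,u,v,z):
    d=ray(c,u,v); o=np.array(c['origin']); return o+d*(z-o[2])/d[2]
def proj(c,p):
    q=R(c).T@(np.array(p)-c['origin']); K=c['camera_matrix']; return K[0,0]*q[0]/-q[2]+K[0,2], K[1,1]*q[1]/q[2]+K[1,2]
def tri(l):
    A=np.zeros((3,3));b=np.zeros(3)
    for c,u,v in l:
        d=ray(c,u,v);d/=np.linalg.norm(d);P=np.eye(3)-np.outer(d,d);A+=P;b+=P@c['origin']
    p=np.linalg.solve(A,b); return p,[np.hypot(*(np.array(proj(c,p))-[u,v])) for c,u,v in l]
def load(n): return pickle.load(open(n+'.pkl','rb'))
E
python3 - <<'E'
from h import *
t=load('top0');s=load('scene0')
a=cv2.resize(t['color'][180:340,230:420],None,fx=4,fy=4,interpolation=cv2.INTER_CUBIC);cv2.imwrite('pics/ctop.png',a[:600])
a=cv2.resize(t['color'][180:370,90:260],None,fx=3,fy=3,interpolation=cv2.INTER_CUBIC);cv2.imwrite('pics/mtop.png',a[:600])
a=cv2.resize(s['color'][145:305,215:395],None,fx=4,fy=4,interpolation=cv2.INTER_CUBIC);cv2.imwrite('pics/cscene.png',a[:600])
E
```

```text
(no output)
```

View pics/ctop.png

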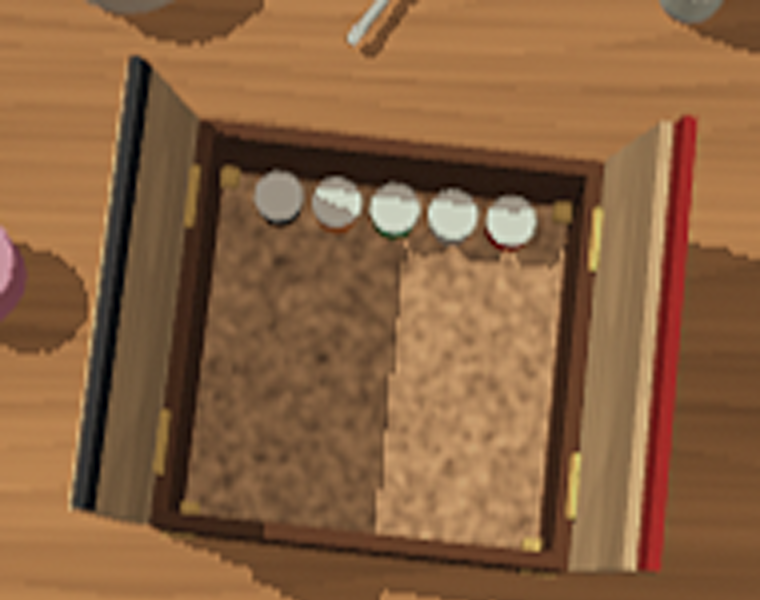

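View pics/mtop.png

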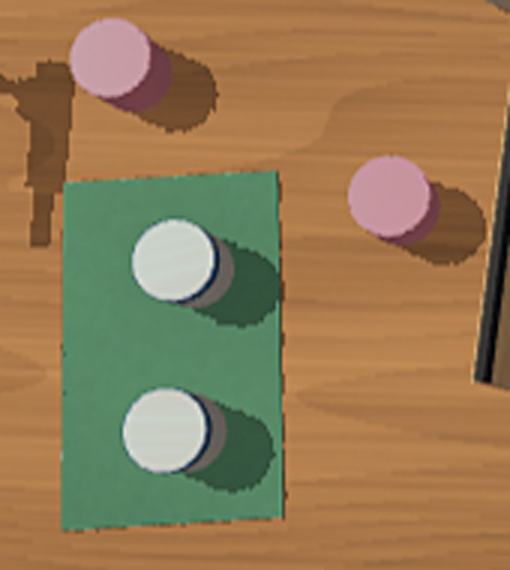

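View pics/cscene.png

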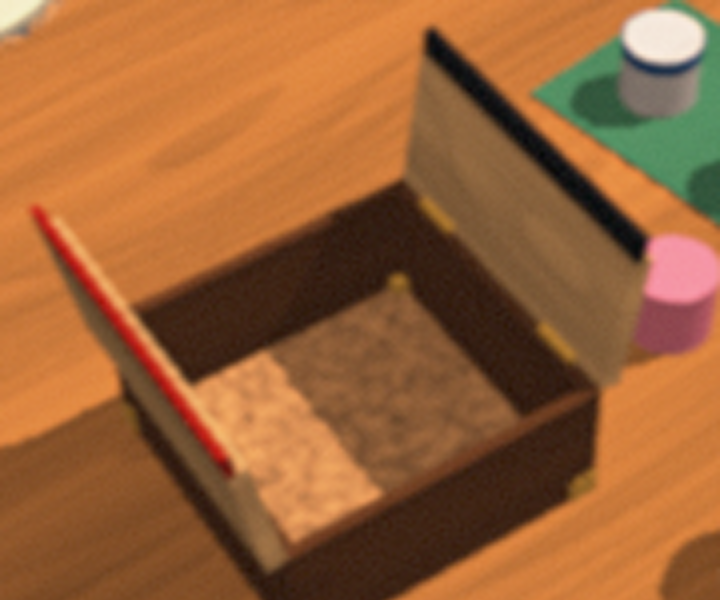

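```bash
python3 - <<'E'
from h import *
np.set_printoptions(precision=1,suppress=True)
t=load('top0');s=load('scene0')
f=lambda x,y:(230+x/4-.375,180+y/4-.375)
g=lambda x,y:(215+x/4-.375,145+y/4-.375)
P=[onz(t,*f(*p),90) for p in [(203,122),(603,162),(566,570),(153,522)]]
for p in P: print('rim',p)
c=np.mean(P,axis=0);print('c',c)
for i in range(4): d=P[(i+1)%4]-P[i];print(np.linalg.norm(d),np.degrees(np.arctan2(d[1],d[0])))
# tins by mask
im=t['color'].astype(int);m=(im.min(2)>170).astype(np.uint8);m[:, :100]=0;m[:,180:]=0;m[:240]=0;m[360:]=0
n,l,st,ce=cv2.connectedComponentsWithStats(m)
for i in range(1,n):
    if st[i,4]>100: print('tin',ce[i],st[i],onz(t,*ce[i],53))
hs=cv2.cvtColor(s['color'],cv2.COLOR_BGR2HSV);m=((hs[...,1]<70)&(hs[...,2]>150)).astype(np.uint8);m[:140]=0;m[205:]=0;m[:,:360]=0;m[:,430:]=0
n,l,st,ce=cv2.connectedComponentsWithStats(m)
for i in range(1,n):
    if st[i,4]>50: print('tin sc',ce[i],st[i],onz(s,*ce[i],53))
for p in [(63,182),(277,171),(285,518),(62,529)]: print('mat',onz(t,90+p[0]/3-.33,180+p[1]/3-.33,3))
for nme,a,b in [('black far',(137,60),(640,248)),('black near',(84,508),(432,38)),('red far',(686,118),(230,466)),('red near',(652,568),(38,210))]:
    print(nme,tri([(t,*f(*a)),(s,*g(*b))]))
for p in [(220,246),(127,201)]: print('pink',onz(t,*p,50))
for nm,p,z in [('stand',(482,260),65),('wax',(458,302),27),('glue',(405,170),90),('tub',(260,158),51),('bodk',(320,190),0)]:print(nm,onz(t,*p,z))
E
```

```text
rim [666.1  68.7  90. ]
rim [ 652. -128.   90.]
rim [ 453.4 -112.3   90. ]
rim [470.5  84.3  90. ]
c [560.5 -21.8  90. ]
197.17216017288558 -94.09835272893885
199.2784874450144 175.4904593802195
197.41582018474668 85.03144984601293
196.28210082531905 -4.580299200505404
tin [147.1 266.3] [134 253  27  27 552] [552.1 331.7  53. ]
tin [144.2 323. ] [131 310  27  27 577] [440.3 328.2  53. ]
tin sc [380.8 153.5] [370 147  22  14 237] [439.9 327.8  53. ]
tin sc [411.1 175. ] [400 168  23  16 281] [550.6 331.3  53. ]
mat [610.9 428.8   3. ]
mat [623.3 280.    3. ]
mat [384.6 257.4   3. ]
mat [373.2 406.9   3. ]
black far (array([668. ,  89.5, 191.1]), [np.float64(1.1543487030473876), np.float64(1.0020966321708975)])
black near (array([471.3, 105.6, 189.4]), [np.float64(0.4963093067092663), np.float64(0.3774562124740252)])
red far (array([ 650.8, -153.5,  188.5]), [np.float64(0.13558011685223173), np.float64(0.12950887698407704)])
red near (array([ 452.3, -138.6,  191.4]), [np.float64(0.1705645809351622), np.float64(0.14086064687614902)])
pink [597.9 190.1  50. ]
pink [685.2 384.7  50. ]
stand [ 582.7 -334.1   65. ]
wax [ 500.8 -295.    27. ]
glue [ 755.9 -176.2   90. ]
tub [785.  118.4  51. ]
bodk [734.8  -7.7   0. ]
```

On the mat there are two white/blue-lidded tins, at top-view pixels (147,266) and (144,323). The look-alikes are pink tins at (220,246) and (127,201), both off the mat. The crop confirms that the two white ones are the targets. The chest is at about (560,-22) with yaw of about -4.7°. I'll raise the tool and turn it first.

Emit:
{"api": "drive_tool", "payload": {"offset": [[0,0,-10],[0,0,-10],[0,0,-10],[0,0,-10],[0,0,-10],[0,0,0],[0,0,0],[0,0,0]], "turn": [-0.174,-0.174,-0.174,-0.174,-0.174,-0.174,-0.174,0], "fingers": [91,91,91,91,91,91,91,91], "squeeze": 30}}

```text
clock: 1.15
tcp_pos: [152.7, -554.1, 264.2]
orientation: [-180.0, -0.0, 85.1]
force: [-0.0, -0.2, -0.1]
grip_width: 90.8
```

Emit:
{"api": "drive_tool", "payload": {"offset": [[46,41,0],[46,41,0],[46,41,0],[46,41,0],[46,41,0],[46,41,0],[57,-3,0],[57,-3,0],[57,-3,0],[57,-3,0]], "turn": [0,0,0,0,0,0,0,0,0,0], "fingers": [91,91,91,91,91,91,91,91,91,91]}}

```text
clock: 2.4
tcp_pos: [427.9, -69.9, 264.6]
orientation: [180.0, -0.0, 84.9]
force: [0.9, 0.2, 0.6]
grip_width: 91.3
```

Emit:
{"api": "drive_tool", "payload": {"offset": [[57,-3,0],[57,-3,0],[57,-3,0],[57,-3,0],[57,-3,0],[57,-3,0],[45,-3,0],[0,0,0],[0,0,0]], "turn": [0,0,0,0,0,0,0,0,0], "fingers": [91,91,91,91,91,91,91,91,91]}}

```text
clock: 3.52
tcp_pos: [439.6, 315.2, 264.3]
orientation: [-180.0, 0.0, 85.1]
force: [0.3, -0.3, 0.7]
grip_width: 91.0
```

Emit:
{"api": "drive_tool", "payload": {"offset": [[12.8,-0.6,0],[0,0,50],[0,0,50],[0,0,50],[0,0,40],[0,0,30],[0,0,20],[0,0,11],[0,0,0],[0,0,0]], "turn": [0,0,0,0,0,0,0,0,0,0], "fingers": [91,91,91,91,91,91,91,91,91,91]}}

```text
clock: 4.78
tcp_pos: [441.1, 328.8, 14.7]
orientation: [179.9, -0.1, 85.2]
force: [1.3, -0.7, -0.2]
grip_width: 91.1
```

```bash
python3 - <<'E'
from bench import *
import cv2
c=vision.capture('wrist');cv2.imwrite('pics/w1.png',c['color'])
E
```

```text
(no output)
```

View pics/w1.png

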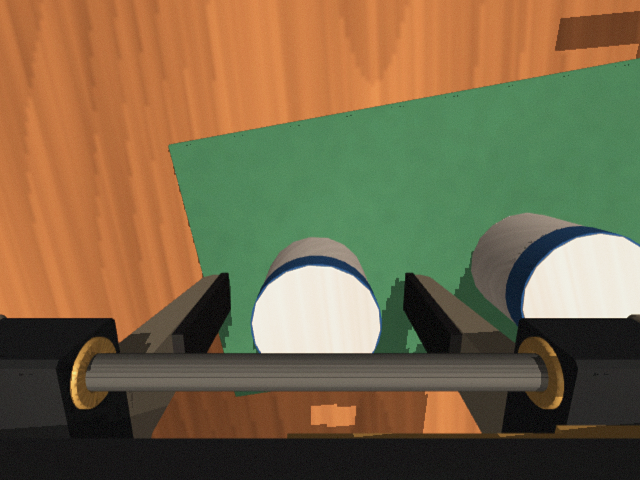

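The near tin is centred between the fingers at pixel (316,323). Now I close and lift.

Emit:
{"api": "drive_tool", "payload": {"offset": [[0,0,0],[0,0,0],[0,0,0],[0,0,0],[0,0,0],[0,0,0],[0,0,0],[0,0,0]], "turn": [0,0,0,0,0,0,0,0], "fingers": [75,60,45,40,40,40,40,40], "squeeze": 30}}

```text
clock: 5.82
tcp_pos: [440.2, 328.5, 13.7]
orientation: [180.0, -0.0, 85.2]
force: [0.6, -0.1, 0.3]
grip_width: 53.3
```

Emit:
{"api": "drive_tool", "payload": {"offset": [[0,0,-5],[0,0,-10],[0,0,-10],[0,0,-5],[0,0,0],[0,0,0],[0,0,0],[0,0,0]], "turn": [0,0,0,0,0,0,0,0], "fingers": [40,40,40,40,40,40,40,40]}}

```text
clock: 6.82
tcp_pos: [440.0, 328.3, 43.3]
orientation: [-180.0, 0.0, 85.2]
force: [0.3, 0.5, -2.3]
grip_width: 53.4
```

```bash
python3 - <<'E'
from bench import *
import cv2
for i in range(4):
    c=vision.capture('wrist');print(bot.read_state()['force'])
cv2.imwrite('pics/w2.png',c['color'])
E
```

```text
[-0.06300564 -0.04248382 -2.55806604]
[ 1.16424182  0.36697561 -2.29925955]
[-0.93056918  0.49844447 -2.20264075]
[-0.39517108  0.03989662 -2.68488221]
```

It reads about 2.4 N, so roughly 0.24 kg, which makes this the lighter tin. I'll set it back and lift the other one to confirm.

Emit:
{"api": "drive_tool", "payload": {"offset": [[0,0,10],[0,0,10],[0,0,6],[0,0,4],[0,0,0],[0,0,0],[0,0,0],[0,0,0],[0,0,0]], "turn": [0,0,0,0,0,0,0,0,0], "fingers": [40,40,40,40,40,60,75,91,91]}}

```text
clock: 8.15
tcp_pos: [440.3, 328.5, 13.7]
orientation: [180.0, -0.0, 85.2]
force: [-0.2, -0.8, -0.3]
grip_width: 87.7
```

Emit:
{"api": "drive_tool", "payload": {"offset": [[0,0,0],[0,0,-30],[0,0,-40],[0,0,-20],[0,0,0],[0,0,0]], "turn": [0,0,0,0,0,0], "fingers": [91,91,91,91,91,91]}}

```text
clock: 8.9
tcp_pos: [439.4, 328.1, 102.4]
orientation: [-179.9, 0.1, 85.2]
force: [-0.5, 0.1, 0.2]
grip_width: 90.9
```

```bash
python3 - <<'E'
from bench import *
import cv2
c=vision.capture('wrist');cv2.imwrite('pics/w3.png',c['color'])
s=bot.read_state();print(s['tcp_pos'],s['orientation'],s['force'])
E
```

```text
[439.16593629 327.98330872 102.04564397] [-1.79864926e+02  7.30823929e-02  8.51837256e+01] [-0.74096496 -0.30911309 -0.61884762]
```

View pics/w3.png

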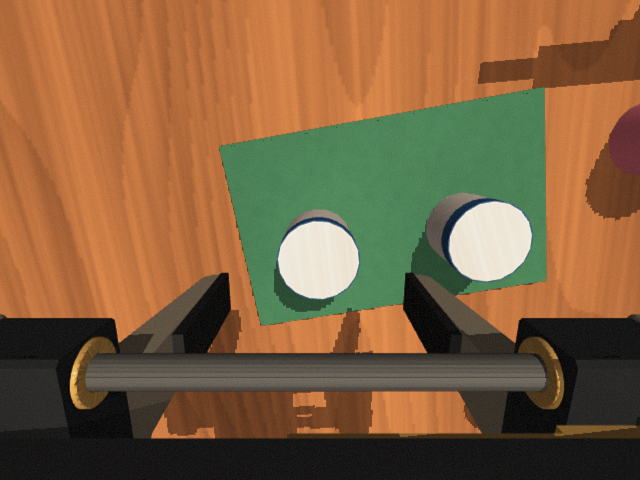

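The lighter tin stands untouched at (318,259), and the other is at (487,240). Next I grip that one.

Emit:
{"api": "drive_tool", "payload": {"offset": [[6.2,55.4,0],[6.2,55.4,0],[0,0,0],[0,0,40],[0,0,30],[0,0,19],[0,0,0],[0,0,0],[0,0,0],[0,0,0]], "turn": [0,0,0,0,0,0,0,0,0,0], "fingers": [91,91,91,91,91,91,91,91,75,60]}}

```text
clock: 10.2
tcp_pos: [552.3, 331.8, 15.7]
orientation: [179.9, -0.0, 85.2]
force: [-1.0, 0.4, -0.2]
grip_width: 73.0
```

Emit:
{"api": "drive_tool", "payload": {"offset": [[0,0,0],[0,0,0],[0,0,0],[0,0,0],[0,0,-5],[0,0,-10],[0,0,-15],[0,0,0],[0,0,0],[0,0,0]], "turn": [0,0,0,0,0,0,0,0,0,0], "fingers": [45,40,40,40,40,40,40,40,40,40], "squeeze": 35}}

```text
clock: 11.45
tcp_pos: [551.1, 331.3, 44.0]
orientation: [-179.9, 0.0, 85.2]
force: [-0.1, 0.2, -3.5]
grip_width: 53.4
```

```bash
python3 - <<'E'
from bench import *
import cv2
for i in range(4):
    c=vision.capture('wrist');print(bot.read_state()['force'])
cv2.imwrite('pics/w4.png',c['color']); print(bot.read_state()['tcp_pos'])
E
```

```text
[ 0.71610965  0.33784811 -4.59107515]
[ 0.34322325 -0.87265148 -3.86486915]
[ 0.53774395 -0.80977431 -4.491834  ]
[ 0.35183228 -0.14471808 -4.22015351]
[551.3826598  331.4108572   44.22230989]
```

View pics/w4.png

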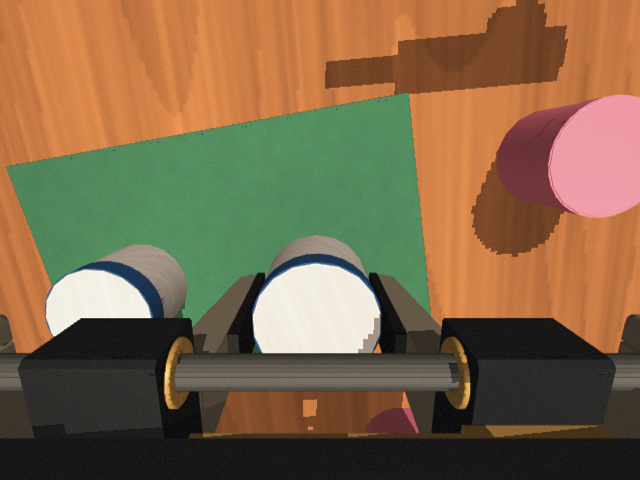

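The second tin reads about 4.3 N against 2.4 N, so it is the heavy one. I'll carry it over the chest.

Emit:
{"api": "drive_tool", "payload": {"offset": [[0,0,-20],[0,0,-40],[0,0,-45],[0,0,-45],[0,0,-46],[-20,1,0],[-40,2,0],[-40,2,0],[-40,2,0],[-40,2,0]], "turn": [0,0,0,0,0,0,0,0,0,0], "fingers": [40,40,40,40,40,40,40,40,40,40]}}

```text
clock: 12.9
tcp_pos: [543.8, 148.9, 238.3]
orientation: [-179.8, 0.1, 85.2]
force: [0.1, -0.2, -5.3]
grip_width: 53.5
```

Emit:
{"api": "drive_tool", "payload": {"offset": [[-40,2,0],[-40,2,0],[-40,2,0],[-40,3,0],[-23,2,0],[0,0,0],[0,0,0]], "turn": [0,0,0,0,0,0,0], "fingers": [40,40,40,40,40,40,40]}}

```text
clock: 13.78
tcp_pos: [540.1, -31.6, 239.4]
orientation: [-179.9, -0.0, 85.2]
force: [-0.0, -0.2, -4.4]
grip_width: 53.6
```

```bash
python3 - <<'E'
from bench import *
import cv2
c=vision.capture('top');cv2.imwrite('pics/t5.png',cv2.resize(c['color'][150:400,60:440],None,fx=2,fy=2))
s=bot.read_state();print(s['tcp_pos'],s['force'],s['grip_width'])
E
```

```text
[540.332162   -31.3093843  239.69858727] [ 0.35283808  0.13908367 -4.53555605] 53.40725571623281
```

View pics/t5.png

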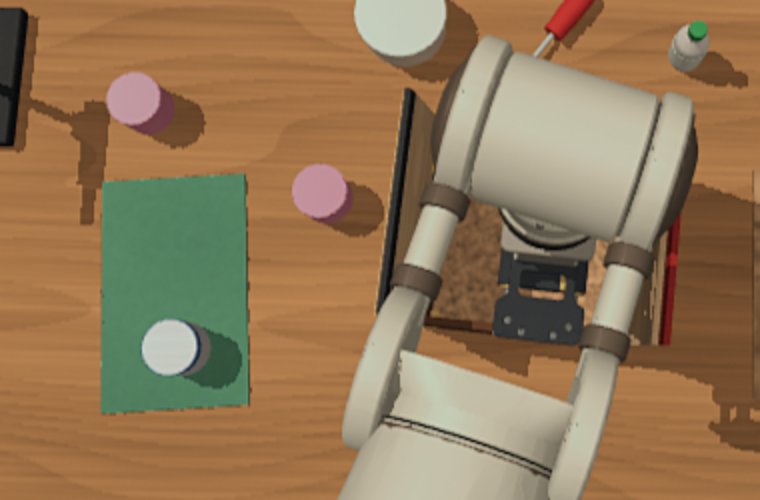

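Emit:
{"api": "drive_tool", "payload": {"offset": [[0,0,30],[0,0,30],[0,0,30],[0,0,30],[0,0,0],[0,0,0]], "turn": [0,0,0,0,0,0], "fingers": [40,40,40,40,40,40]}}

```text
clock: 14.58
tcp_pos: [541.9, -31.6, 121.9]
orientation: [179.9, 0.0, 85.2]
force: [1.5, -0.5, -3.7]
grip_width: 53.3
```

```bash
python3 - <<'E'
from bench import *
import cv2
c=vision.capture('scene');cv2.imwrite('pics/s6.png',cv2.resize(c['color'][50:330,180:480],None,fx=2,fy=2))
s=bot.read_state();print(s['tcp_pos'],s['force'],s['grip_width'])
E
```

```text
[542.28972562 -31.85512243 122.38054026] [ 0.85327999 -0.18137996 -4.84402837] 53.58175139590471
```

View pics/s6.png

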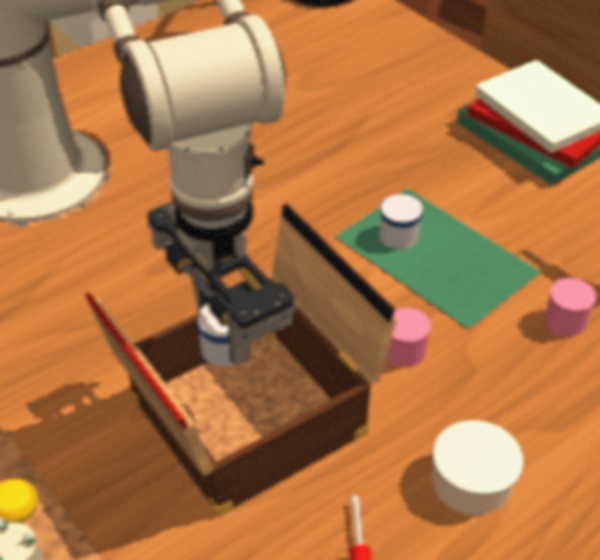

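The tin hangs level inside the chest, and the wrist is well clear of the leaves. Lowering now.

Emit:
{"api": "drive_tool", "payload": {"offset": [[0,0,30],[0,0,30],[0,0,20],[0,0,10],[0,0,6],[0,0,0],[0,0,2],[0,0,2],[0,0,0],[0,0,0]], "turn": [0,0,0,0,0,0,0,0,0,0], "fingers": [40,40,40,40,40,40,40,40,40,40]}}

```text
clock: 15.88
tcp_pos: [541.1, -31.9, 20.7]
orientation: [180.0, 0.0, 85.2]
force: [0.7, 0.6, -5.0]
grip_width: 53.5
```

Emit:
{"api": "drive_tool", "payload": {"offset": [[0,0,1],[0,0,1],[0,0,0.5],[0,0,0],[0,0,0]], "turn": [0,0,0,0,0], "fingers": [40,40,40,40,40]}}

```text
clock: 16.5
tcp_pos: [541.3, -32.0, 19.7]
orientation: [-180.0, 0.0, 85.2]
force: [-6.3, 0.5, 10.3]
grip_width: 53.3
```

Emit:
{"api": "drive_tool", "payload": {"offset": [[0,0,-0.5],[0,0,0],[0,0,0],[0,0,0],[0,0,0],[0,0,0]], "turn": [0,0,0,0,0,0], "fingers": [40,58,66,74,78,78]}}

```text
clock: 17.25
tcp_pos: [541.1, -31.9, 18.5]
orientation: [180.0, -0.0, 85.2]
force: [-0.4, -0.3, -0.0]
grip_width: 78.1
```

Emit:
{"api": "drive_tool", "payload": {"offset": [[0,0,-15],[0,0,-30],[0,0,-40],[0,0,-50],[0,0,-50],[0,0,-45],[0,0,0]], "turn": [0,0,0,0,0,0,0], "fingers": [78,78,78,78,78,60,30]}}

```text
clock: 18.12
tcp_pos: [543.6, -32.6, 254.5]
orientation: [179.4, 0.1, 85.2]
force: [0.8, 1.1, 0.6]
grip_width: 60.0
```

```bash
python3 - <<'E'
from bench import *
import cv2
c=vision.capture('wrist');cv2.imwrite('pics/w7.png',c['color'])
s=bot.read_state();print(s['tcp_pos'],s['force'],s['grip_width'])
E
```

```text
[542.13457426 -32.14509987 251.33452119] [-0.2050635  -0.71404154 -0.72274166] 56.25049770450229
```

View pics/w7.png

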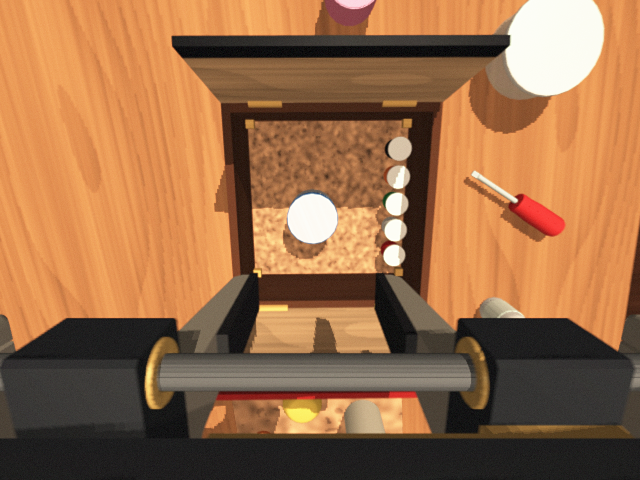

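The tin stands upright inside at wrist pixel (313,218). Next I close the fingers and move behind the rebated leaf.

Emit:
{"api": "drive_tool", "payload": {"offset": [[40,6,0],[45,6,0],[45,6,0],[42,0,0],[0,0,0],[0,0,40],[0,0,45],[0,0,0],[0,0,0]], "turn": [0,0,0,0,0,0,0,0,0], "fingers": [0,0,0,0,0,0,0,0,0]}}

```text
clock: 19.3
tcp_pos: [574.1, 137.4, 164.9]
orientation: [179.9, -0.0, 85.1]
force: [0.3, -0.1, 0.1]
grip_width: 0.3
```

```bash
python3 - <<'E'
from bench import *
import cv2
c=vision.capture('scene');cv2.imwrite('pics/s8.png',cv2.resize(c['color'][50:330,180:480],None,fx=2,fy=2))
s=bot.read_state();print(s['tcp_pos'],s['force'],s['grip_width'])
E
```

```text
[574.71441191 137.55068635 165.79839697] [ 0.04728166 -0.27219671 -0.10207833] 0.17154108032179902
```

View pics/s8.png

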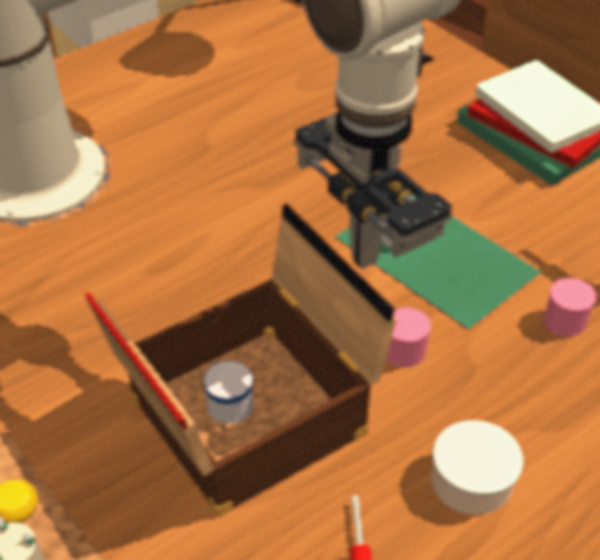

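The fingers are shut behind the upright rebated leaf, and the tin stands in the chest. Now I push along the arc.

Emit:
{"api": "drive_tool", "payload": {"offset": [[-13,0,0],[-13,0,0],[-12,0,0],[-10,0,0],[-10,0,0],[-9.7,0,2.2],[-9.7,0,2.2],[-8.7,0,4.8],[-8.7,0,4.8]], "turn": [0,0,0,0,0,0,0,0,0], "fingers": [0,0,0,0,0,0,0,0,0]}}

```text
clock: 20.48
tcp_pos: [565.3, 42.9, 149.0]
orientation: [-180.0, 0.0, 85.2]
force: [0.9, 1.9, -0.0]
grip_width: 0.6
```

Emit:
{"api": "drive_tool", "payload": {"offset": [[-7.2,0,6.8],[-7.2,0,6.8],[-5.1,0,8.5],[-5.1,0,8.5],[-2.8,0,9.5],[-2.8,0,9.5],[0,0,2],[0,0,0]], "turn": [0,0,0,0,0,0,0,0], "fingers": [0,0,0,0,0,0,0,0]}}

```text
clock: 21.48
tcp_pos: [563.1, 14.1, 102.1]
orientation: [-180.0, -0.0, 85.2]
force: [-13.1, 3.9, 28.0]
grip_width: 0.2
```

Emit:
{"api": "drive_tool", "payload": {"offset": [[0,0,0],[0,0,0],[0,0,-20],[0,0,-50],[0,0,-50],[0,0,-30],[0,0,0]], "turn": [0,0,0,0,0,0,0], "fingers": [0,0,0,0,0,0,0]}}

```text
clock: 22.35
tcp_pos: [564.6, 13.2, 250.5]
orientation: [179.7, 0.0, 85.2]
force: [0.5, -0.1, -0.6]
grip_width: 0.5
```

```bash
python3 - <<'E'
from bench import *
import cv2
c=vision.capture('scene');cv2.imwrite('pics/s9.png',cv2.resize(c['color'][50:330,180:480],None,fx=2,fy=2))
s=bot.read_state();print(s['tcp_pos'],s['force'],s['grip_width'])
E
```

```text
[563.35664858  13.34873208 248.03035333] [ 0.28317352 -0.27730504 -0.52460329] 0.43178967898578147
```

View pics/s9.png

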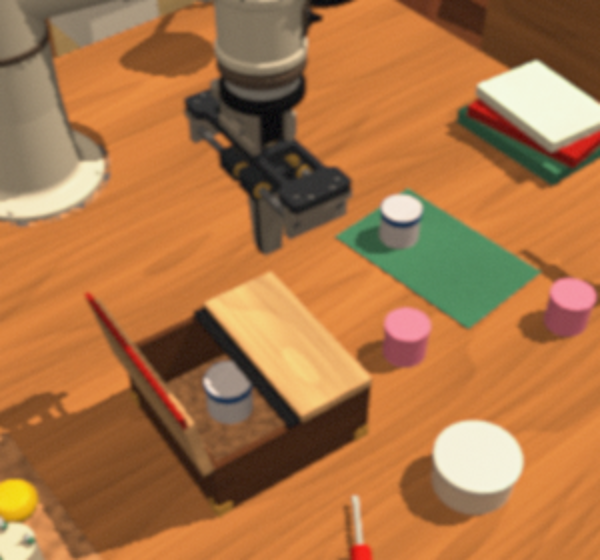

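The rebated leaf is flush. Next I go to the far side of the flanged leaf.

Emit:
{"api": "drive_tool", "payload": {"offset": [[-35,0,0],[-40,0,0],[-40,0,0],[-40,0,0],[-40,0,0],[0,0,0],[0,0,40],[0,0,43],[0,0,0],[0,0,0]], "turn": [0,0,0,0,0,0,0,0,0,0], "fingers": [0,0,0,0,0,0,0,0,0,0]}}

```text
clock: 23.65
tcp_pos: [547.1, -180.4, 165.9]
orientation: [180.0, 0.0, 85.2]
force: [0.9, 0.5, 1.0]
grip_width: 0.3
```

```bash
python3 - <<'E'
from bench import *
import cv2
c=vision.capture('scene');cv2.imwrite('pics/s10.png',cv2.resize(c['color'][50:330,180:480],None,fx=2,fy=2))
s=bot.read_state();print(s['tcp_pos'],s['force'],s['grip_width'])
E
```

```text
[ 547.65301754 -180.93329184  166.8276575 ] [-0.15053535  0.32979644  0.05975088] 0.5064317467268956
```

View pics/s10.png

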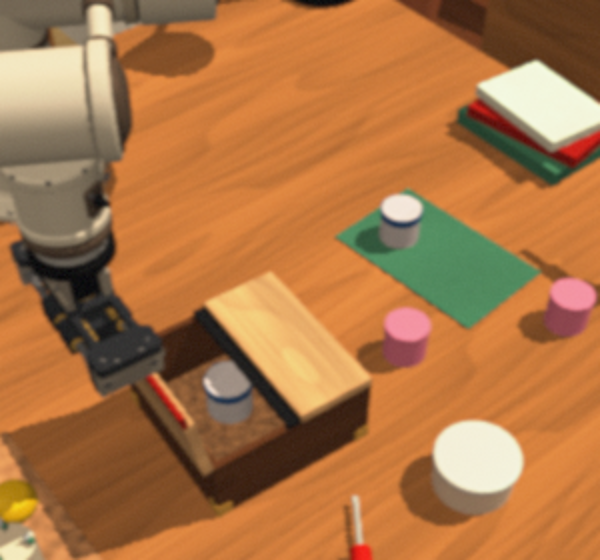

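The gripper is now outside the flanged leaf with no contact force, so I push it along the mirrored arc.

Emit:
{"api": "drive_tool", "payload": {"offset": [[13,0,0],[13,0,0],[12,0,0],[10,0,0],[10,0,0],[9.7,0,2.2],[9.7,0,2.2],[8.7,0,4.8],[8.7,0,4.8]], "turn": [0,0,0,0,0,0,0,0,0], "fingers": [0,0,0,0,0,0,0,0,0]}}

```text
clock: 24.82
tcp_pos: [554.5, -85.7, 150.5]
orientation: [-180.0, -0.0, 85.2]
force: [0.9, -1.4, -0.7]
grip_width: 0.8
```

Emit:
{"api": "drive_tool", "payload": {"offset": [[7.2,0,6.8],[7.2,0,6.8],[5.1,0,8.5],[5.1,0,8.5],[2.8,0,9.5],[2.8,0,9.5],[0,0,2],[0,0,0],[0,0,0]], "turn": [0,0,0,0,0,0,0,0,0], "fingers": [0,0,0,0,0,0,0,0,0]}}

```text
clock: 25.95
tcp_pos: [557.2, -56.7, 102.2]
orientation: [-180.0, 0.1, 85.2]
force: [-9.7, 1.8, 22.1]
grip_width: 0.2
```

Emit:
{"api": "drive_tool", "payload": {"offset": [[0,0,0],[0,0,0],[0,0,-20],[0,0,-50],[0,0,-50],[-40,-40,-30],[-50,-40,0],[-50,-40,0],[-50,-40,0],[0,0,0]], "turn": [0,0,0,0,0,0,0,0,0,0], "fingers": [0,0,0,0,0,0,0,0,0,0]}}

```text
clock: 27.2
tcp_pos: [383.5, -230.8, 248.2]
orientation: [-180.0, 0.0, 84.8]
force: [0.1, -0.1, -0.1]
grip_width: 0.4
```

```bash
python3 - <<'E'
from bench import *
import cv2,pickle
from h import *
c=vision.capture('scene');cv2.imwrite('pics/s11.png',cv2.resize(c['color'][120:320,200:480],None,fx=2.8,fy=2.8))
t=vision.capture('top');cv2.imwrite('pics/t11.png',t['color'])
pickle.dump(c,open('scene11.pkl','wb'));pickle.dump(t,open('top11.pkl','wb'))
s=bot.read_state();print(s['tcp_pos'],s['force'],s['grip_width'])
E
```

```text
[ 385.69133004 -228.25433593  248.315742  ] [ 0.36866049 -0.05796904 -0.16588788] 0.45819997598925954
```

View pics/s11.png

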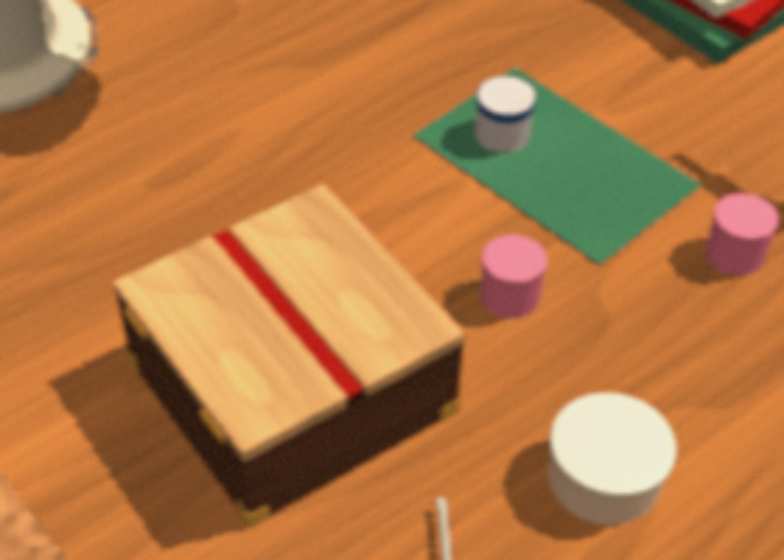

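View pics/t11.png

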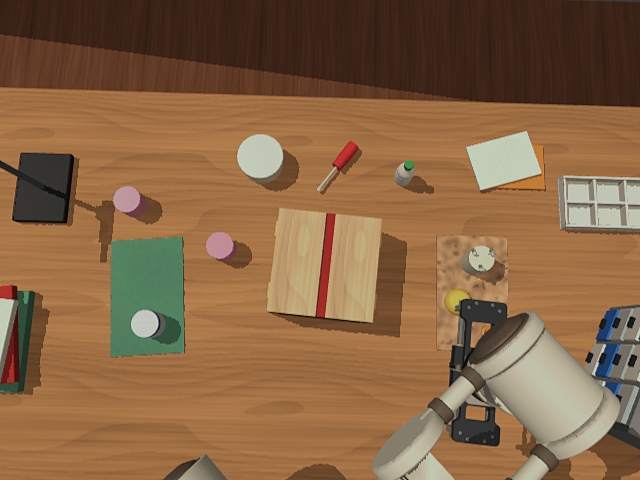

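Both leaves look flush, with the red flange spanning the seam. The fingertips bottomed out at z = 102.2 mm under 22 N, and the nominal lid top is 102 mm. Bystanders are unchanged and the gripper is clear, so I'm handing in.

```bash
python3 - <<'E'
from bench import *
print(order.sign_off())
E
```

```text
the job is handed in; nothing more can be done
None
```

The heavier tin now stands in the shut chest, the lighter one is on the green mat, and the job is handed in at about 27 s. No verdict came back.

- **Weighing:** I lifted both tins. The near one read about 2.4 N (light) and the far one about 4.3 N (full). I set the near one back on the mat.
- **Placing:** I set the full tin on the chest floor at about chest x = -18, y = -12 mm. A wrist picture taken before closing showed it upright; with the lid shut it can't be seen.
- **Shutting:** I pushed the rebated leaf down first and the flanged leaf last, with closed fingers. The fingertips ended at 102.1 and 102.2 mm under 28 and 22 N, against a nominal lid top of 102 mm.
- **Last checks:** The final scene and top pictures showed both leaves flush with the red flange over the seam. The lighter tin was upright on the mat. The tub, bodkin, glue, cork stand and both pink tins looked unmoved; the arm partly hid the wax and the spool, but it stayed about 250 mm up there. The gripper was clear, with near-zero force.

I judged the leaf angles from fingertip height and the pictures and did not measure them separately. No check failed or disagreed.

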